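Hold the cuvette holder against the beam-port seal while it is screwed down

TASK

Fit the aluminium cuvette holder into the open sample bay of the spectrophotometer: set it down gently on the bay floor between the two guide rails, not dropped, then push it squarely, one window end first, against the orange spring-loaded light seal with a steady force of about 10 N, which sinks the seal a little over half of its 12 mm travel, and never jam the seal beyond 25 N. A colleague will tighten the thumbscrews, so keep that push steady for at least two seconds and finish your program while still holding the holder pressed on the seal. Leave the rack, the flask and the bottle where they stand.

Things in the scene. Friction and masses are not known exactly. Their poses are not given: they have to be found in the camera images.
- holder: Loose cuvette holder, 0.3 to 0.52 kg. Origin: centre of underside, z up. Steel base plate 84 (x) x 68 (y) x 8 mm; on its middle an aluminium block 34 (x) x 50 (y) mm up to 82 mm, with 3 dark square wells on top in a row along y and a dark window slot 44 mm up in both y end faces. Same after a half turn: either y end may meet the seal. Stands on the bench left of the instrument, yaw within 35 degrees.
- holder_grip (a point): On the holder's axis, 64 mm above its underside, axes as the holder's: where to grip from above, across x, on the block's two flat x faces 34 mm apart (free from 22 mm above the underside to the top at 82 mm; two brass thumbscrews 22 mm high at opposite corners of the base plate).
- spectrometer: White spectrophotometer fixed to the bench, 420 (x) x 470 (y) mm, yaw within 11 degrees. Origin on the bench below the middle of its open-topped sample bay; x from its front to its back, y to the left, z up. Heights above the bench: decks beside the bay 145 mm; housing behind the bay (from x = +100 mm) 152 mm, lid slid back on it 167 mm; front sill (x = -120 to -100 mm) 87 mm.
- bay (a point): Centre of the bay's dark floor, 55 mm above the bench, axes as the instrument's. Bay 200 (x) x 136 mm (y). Two bevelled guide rails, 6 mm high, run along y; inner feet at x = -46 and +46 mm, so the holder's plate has 4 mm play each side. The orange seal stands out from the y = -68 mm wall: lower the holder clear of it with its middle at y = 0 to +30 mm; they touch with it at y = -13 mm.
- seal_face (a point): Centre of the flat end of the orange light seal, a round plunger 36 mm in diameter with a dark glass; moves with it. 44 mm above the bay floor (level with the holder's windows), at bay x = 0 and, at rest, bay y = -38 mm, 30 mm out from the wall. Faces bay +y; is pushed in along bay -y. A fixed aluminium sleeve (48 mm diameter, 12 mm long) surrounds its root.
- seal (a joint): How far the orange seal is pushed in, m: 0 at rest, 0.012 on its hard stop. Spring: 3 N at first touch, 1 N more per mm, so 10 N at 7 mm and 15 N just before the stop; it pushes back out when the push lessens.
- rack: Bystander: low blue cuvette rack, 100 x 60 x 36 mm, with clear cuvettes up to 48 mm high; origin at the centre of its underside, z up. It and the holder take either of two spots left of the instrument. Leave alone.
- flask: Bystander: stoppered conical glass flask, 82 mm in diameter at the foot, 151 mm high; origin at the centre of its underside, z up. Leave alone.
- bottle: Bystander: white reagent bottle with a blue cap, 60 mm in diameter, 148 mm high; origin at the centre of its underside, z up. Leave alone.
Mind the look-alikes: they are no part of the job. What is meant by the holder is not red, and is the larger of those in its own colour.

How it is judged:
By the outcome, as a careful person would: the job done as asked, in the order asked, and still so for the second after the job is handed in, while the arm keeps its last pose, push and grip.
It also fails if it takes over 58 s, if anything falls off the work surface, if the arm or the gripper's body presses on something with over 40 N, if the wrist force passes 120 N, or if a joint passes its speed limit or range.

ROBOT

A 6-joint arm with a two-finger parallel gripper is mounted at the origin on the work surface. World frame = base frame: x ahead of the robot, y to its left, z up, the work surface at z = 0. Lengths are in mm, angles in rad, forces in N, time in s.
With the tool pointing down it reaches from about 350 to 775 mm from the base axis. Payload 7.3 kg.
Tool frame: the origin (TCP) lies at the very end of the fingers, on their centre line; the grasp point (between the pads) lies 19 mm behind it; x points along the fingers, z is the direction in which the jaws open and shut, and the axes are right-handed (so a half turn about x gives the same grasp; the last joint's range is limited). The gripper opens to 92 mm and grips with 3 to 60 N. Pads are 19 mm wide; open, the fingers measure 130 mm over their backs; the gripper's body (75 mm by 190 mm) begins 47 mm behind the grasp point.
Start: joints at [-1.369, 0.342, 1.524, -0, 1.275, -0.146], TCP at [178.959, -493.577, 226.741] pointing down, gripper open.
Joint ranges: [-2.53, 2.53], [-0.77, 2.02], [0.04, 2.7], [-1, 4.14], [0.28, 2.66], [-3.11, 3.11]. Speed limits (rad/s): [2.57, 2.57, 3.14, 3.14, 3.14, 3.14].

INTERFACE

Orientations are given as [roll, pitch, yaw] about the fixed x, y, z axes, in that order (R = Rz(yaw) Ry(pitch) Rx(roll)).
In Python, from plant import * gives the robot as it stands.
- The arm moves only by the tool carry_out, never from a script. Its argument "rows" is a list of rows, each a list of 4 numbers: the shift along the world's x, y, z in mm, then the turn about the world's z in degrees. In form: [[x, y, z, twist], ...]. A call has 1 to 20 rows; each row is the pose to reach, as a shift and turn from the pose measured when the call began; what a row does not reach only later rows make up. A row lasts 1/12 s, in which the tool goes at most 41.7 mm and 7.16 degrees, less where a joint would pass 70% of its speed; a pose out of reach is approached as far as the arm can. A call with a gripper value outside its range is refused whole. "hand" is the finger opening in mm, from 0 to 91.8, set as the call begins (left out, the last holds). The fingers move at their own pace and stop on an object; the grip force is fixed at half the most. Time passes only in rows, so rows that repeat a pose let the fingers close. It gives the time, the measured TCP pose, the force and the opening at its end, in the units of the state.
- get_obs(): the state, without advancing time (a new reading comes with each control period).
- capture(name): name is "scene" or "top" or "wrist"; returns the picture (400x640x3 uint8, red, green, blue); there is no depth.
- camera_info(name): a dict with "camera_matrix" (3x3 intrinsics, pixels), "dist" ([k1, k2, p1, p2, k3] as OpenCV has them; the pictures are not rectified), "pose" (4x4, takes a point from camera to world coordinates); the wrist camera has in their place "mount" (4x4, takes a point from camera to tool coordinates, whose origin is the TCP and whose axes are the tool frame's). Camera axes: x right, y down, z forward; pixel columns grow to the right and rows downward; lengths in mm; the calibration is good to about 2 mm. A picture is of the moment at which its call begins: read the wrist's pose just before it. camera_info takes no time and is no camera call.
- close_job(): hands the job in, once; it reports no verdict.
The state is a dict: "time": time; "joint_positions": joint angles; "dq": joint speeds; "tau": joint torques, N m; "tool_pos": TCP position; "tcp_rot": TCP orientation; "contact_force": force on the tool from outside, world axes, zero at the start; "moment": the same for the moment, N m; "grip_width": finger opening in mm.
Only numpy, scipy, OpenCV 4.12 (cv2) and the standard library are available. Lean on these libraries where they do the work, as an engineer would, in place of code of your own. Each camera call takes 0.05 s, during which the arm holds its last target. There are 200 camera calls.

## Working session

There is one attempt and no reset: what is moved stays moved. The work goes in short steps, Python scripts to look and compute and a tool call to move; the robot and the scene stay as the last step left them, time stands still between calls to the robot, and variables do not carry over. Pictures are saved under pics/ and viewed, about 8 in all and at most 12, crops included, and the job is handed in when it is done.

Besides the shell and the picture viewer there is one more tool, called after "Call:" as name(argument=value, ...), one argument or row to a line, values as JSON. carry_out: Moves the arm, as the interface text tells. Its arguments: {"type":"object","properties":{"rows":{"type":"array"},"hand":{"type":"number"}},"required":["rows"]}

```bash
mkdir -p pics; python3 - <<'E'
from plant import *
import cv2,numpy as np
for n in("scene","top"):
    im=capture(n); cv2.imwrite(f"pics/{n}0.png",cv2.cvtColor(im,cv2.COLOR_RGB2BGR))
    c=camera_info(n); print(n,np.round(c["camera_matrix"],1).tolist(),np.round(c["dist"],4),np.round(c["pose"],3).tolist())
print(np.round(camera_info("wrist")["mount"],3).tolist()); print(get_obs())
E
```

```text
scene [[452.8, 0.0, 310.6], [0.0, 452.8, 207.2], [0.0, 0.0, 1.0]] [-0.0352  0.      0.      0.      0.    ] [[0.849, 0.345, -0.4, 958.509], [0.528, -0.567, 0.632, -508.586], [-0.009, -0.748, -0.664, 826.545], [0.0, 0.0, 0.0, 1.0]]
top [[444.4, 0.0, 323.0], [0.0, 444.4, 195.2], [0.0, 0.0, 1.0]] [-0.0381  0.      0.      0.      0.    ] [[-0.044, -0.975, 0.22, 345.021], [-0.999, 0.042, -0.015, 193.325], [0.005, -0.22, -0.975, 1003.219], [0.0, 0.0, 0.0, 1.0]]
[[0.0, -0.287, 0.958, -157.25], [-0.0, -0.958, -0.287, 77.238], [1.0, -0.0, -0.0, -1.866], [0.0, 0.0, 0.0, 1.0]]
{'time': 0.1, 'joint_positions': array([-1.36900156e+00,  3.42637234e-01,  1.52489504e+00, -1.33243030e-05,
        1.27538610e+00, -1.46006381e-01]), 'dq': array([ 0.00119558, -0.0014472 , -0.00308879, -0.00061145, -0.00165239,
       -0.00105753]), 'tau': array([ 1.88272432e-03, -4.32003844e+01, -2.44696462e+01,  7.18712993e-02,
        5.26020722e-02, -5.24283030e-05]), 'tool_pos': array([ 178.88006487, -493.21633666,  226.13189385]), 'tcp_rot': array([3.00519732, 1.56947054, 1.78220602]), 'contact_force': array([ 0.76281994, -0.21510551, -0.03694338]), 'moment': array([ 0.02512938, -0.07079765, -0.05151617]), 'grip_width': 91.84155413669151}
```

View pics/scene0.png

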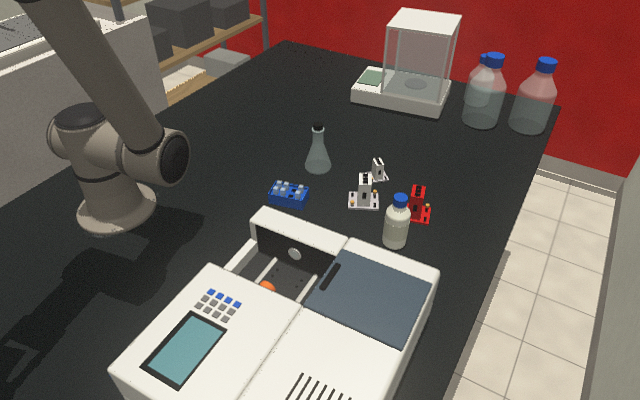

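View pics/top0.png

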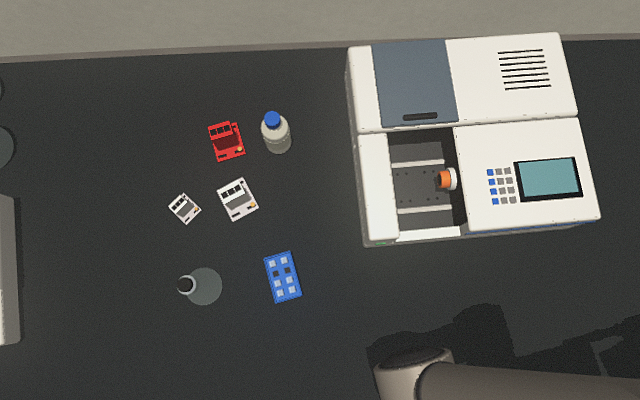

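Candidates in the top view: large silver holder at (238,199), small silver one at (184,208), red one at (226,141). The large silver one fits the description; next a close crop of it and of the bay.

```bash
cat > h.py <<'E'
from plant import *
import cv2,numpy as np
from scipy.spatial.transform import Rotation as R
def ray(n,uv,z,T=None):
    c=camera_info(n); T=np.array(c["pose"]) if T is None else T
    p=cv2.undistortPoints(np.array(uv,float).reshape(-1,1,2),np.array(c["camera_matrix"]),np.array(c["dist"]))[:,0]
    d=np.c_[p,np.ones(len(p))]@T[:3,:3].T
    return T[:3,3]+d*((z-T[2,3])/d[:,2])[:,None]
def wristT():
    o=get_obs(); T=np.eye(4); T[:3,:3]=R.from_euler("xyz",o["tcp_rot"]).as_matrix(); T[:3,3]=o["tool_pos"]
    return T@np.array(camera_info("wrist")["mount"])
E
python3 - <<'E'
from h import *
im=cv2.imread("pics/top0.png")
a=cv2.resize(im[165:235,160:270],None,fx=7,fy=7,interpolation=cv2.INTER_CUBIC)[:, :770]
b=cv2.resize(im[120:250,340:475],None,fx=4.5,fy=4.5,interpolation=cv2.INTER_CUBIC)
cv2.imwrite("pics/ca.png",a);cv2.imwrite("pics/cb.png",b)
E
```

```text
(no output)
```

View pics/ca.png

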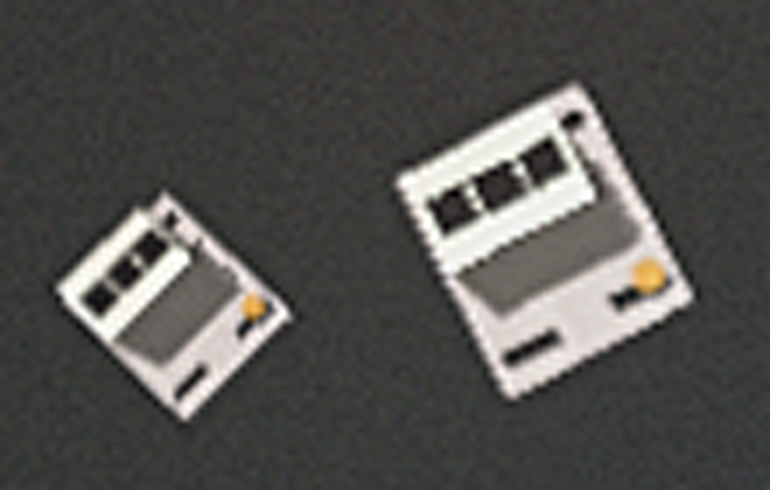

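View pics/cb.png

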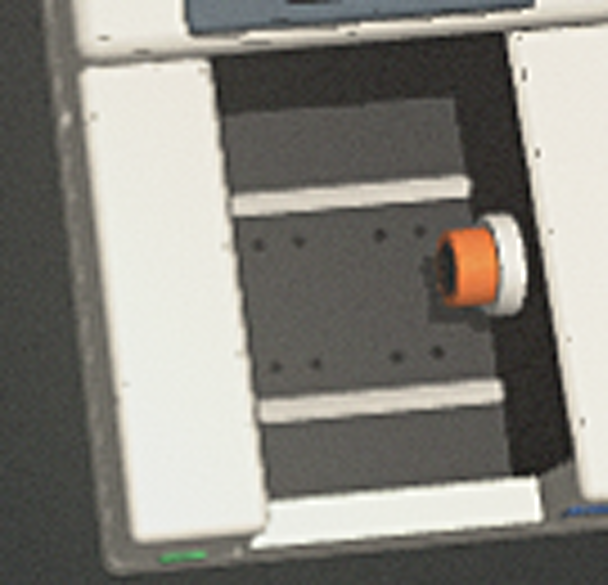

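Crop a shows the large silver holder (wells at crop (453,209),(497,184),(542,160)), clearly larger than its silver twin on the left. Crop b shows the bay floor, two rails and the orange seal at crop (445,268).

```bash
python3 - <<'E'
from h import *
f=lambda p,s,o:(np.array(p)+.5)/s-.5+np.array(o)
A=lambda p,z:ray("top",f(p,7,(160,165)),z)
B=lambda p,z:ray("top",f(p,4.5,(340,120)),z)
w=A([(453,209),(497,184),(542,160)],82); print("wells",w.round(1)); d=w[0]-w[2]
print("yaw from wells",np.degrees(np.arctan2(d[1],d[0]))-90)
c=A([(400,180),(548,112),(597,195),(450,270)],82);print("blk",c.mean(0),[np.linalg.norm(c[i]-c[i-1]).round(1) for i in range(4)])
c=A([(575,84),(692,297),(510,400)],8);print("base",(c[0]+c[2])/2,np.linalg.norm(c[1]-c[0]),np.linalg.norm(c[2]-c[1]))
for i,j in((0,1),(1,2)):
    e=c[j]-c[i];print(np.degrees(np.arctan2(e[1],e[0])))
r=B([(235,215),(470,195),(259,403),(502,383)],55);print("rails",r.round(1))
for k in(0,2):
    e=r[k]-r[k+1];print("yaw",np.degrees(np.arctan2(e[1],e[0]))-90)
u=B([(228,115),(455,98),(508,475),(268,497)],55);print("floor",u.round(1))
print("seal",B([(447,270)],99))
print("cap/bottle",ray("top",[(272,119)],148),"flask",ray("top",[(186,284)],151),"rack",ray("top",[(283,276)],40),"red",ray("top",[(226,141)],30),"small",ray("top",[(184,208)],20))
E
```

```text
wells [[563.5 389.3  82. ]
 [570.7 375.9  82. ]
 [577.7 362.2  82. ]]
yaw from wells 27.620460273107255
blk [569.14841825 375.36949033  82.        ] [np.float64(32.6), np.float64(49.2), np.float64(30.6), np.float64(49.5)]
base [569.29784536 375.53816879   8.        ] 82.7769803078302 67.21142068131563
-152.73904923550367
117.9476267510606
rails [[ 615.7   23.5   55. ]
 [ 621.2  -94.3   55. ]
 [ 520.9   19.2   55. ]
 [ 525.6 -100.    55. ]]
yaw 2.6574012738197013
yaw 2.266609072914946
floor [[667.8  22.9  55. ]
 [672.1 -92.1  55. ]
 [480.5 -98.1  55. ]
 [475.   18.6  55. ]]
seal [[572.26350024 -66.23813525  99.        ]]
cap/bottle [[702.79570003 278.18590186 148.        ]] flask [[376.65736794 446.47536512 151.        ]] rack [[389.15241772 272.07186881  40.        ]] red [[702.49525769 397.17167695  30.        ]] small [[550.64192511 493.54915549  20.        ]]
```

```bash
python3 - <<'E'
from h import *
o=get_obs();M=R.from_euler("xyz",o["tcp_rot"]).as_matrix();print(M.round(3));print(np.degrees(np.arctan2(M[1,2],M[0,2])))
E
```

```text
[[-0.     0.94   0.341]
 [ 0.001  0.341 -0.94 ]
 [-1.     0.    -0.001]]
-70.07223275498498
```

Call:
carry_out(
  rows=[
    [281,243,40,60],
    [281,243,40,60],
    [281,243,40,60],
    [281,243,40,60],
    [281,243,40,60],
    [281,243,40,60],
    [281,243,40,60],
    [281,243,40,60],
    [281,243,40,60],
    [391,693,40,97.5],
    [391,693,40,97.5],
    [391,693,40,97.5],
    [391,693,40,97.5],
    [391,693,40,97.5],
    [391,693,40,97.5],
    [391,693,40,97.5],
    [391,693,40,97.5],
    [391,693,40,97.5],
    [391,693,40,97.5],
    [391,693,40,97.5],
  ],
  hand=91.8,
)

```text
time: 1.77
tool_pos: [568.6, 197.2, 265.8]
tcp_rot: [3.0, 1.569, -2.804]
contact_force: [1.0, -0.1, 0.7]
grip_width: 91.7
```

Call:
carry_out(
  rows=[
    [1.5,178,-60,0],
    [1.5,178,-60,0],
    [1.5,178,-60,0],
    [1.5,178,-60,0],
    [1.5,178,-60,0],
    [1.5,178,-60,0],
    [1.5,178,-60,0],
    [1.5,178,-60,0],
  ],
)

```text
time: 2.43
tool_pos: [570.2, 374.5, 205.6]
tcp_rot: [-3.069, 1.568, -2.59]
contact_force: [0.0, 0.3, 0.6]
grip_width: 91.7
```

```bash
python3 - <<'E'
from h import *
T=wristT();o=get_obs();im=capture("wrist");cv2.imwrite("pics/w1.png",im[...,::-1]);np.save("w1T.npy",T)
M=R.from_euler("xyz",o["tcp_rot"]).as_matrix();print(o["tool_pos"],np.degrees(np.arctan2(M[1,2],M[0,2])),o["contact_force"])
E
```

```text
[570.15119299 374.47879333 205.5945602 ] 27.429661489828913 [0.02473455 0.28318249 0.57128347]
```

View pics/w1.png

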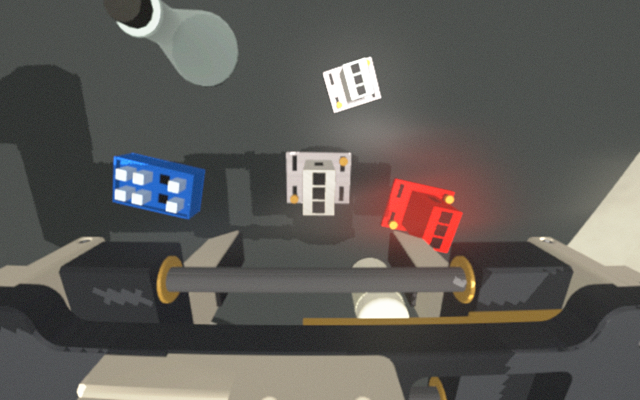

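Wrist view: holder squarely between the fingers, wells at about (319,178),(319,193),(319,208), well clear of the red one at right.

```bash
python3 - <<'E'
from h import *
T=np.load("w1T.npy")
w=ray("wrist",[(319,178),(319,193),(319,208)],82,T);print(w.round(1));d=w[2]-w[0];print(np.degrees(np.arctan2(d[1],d[0]))%180-90)
c=ray("wrist",[(286.5,152.5),(351,152)],8,T);d=c[1]-c[0];print(c.round(1),np.linalg.norm(d),np.degrees(np.arctan2(d[1],d[0])))
E
```

```text
[[563.7 393.7  82. ]
 [571.1 379.4  82. ]
 [578.8 364.7  82. ]]
27.601977213901023
[[519.1 390.5   8. ]
 [592.  429.1   8. ]] 82.52610934947056 27.877586661140572
```

Call:
carry_out(
  rows=[
    [1,3.5,-40,0.2],
    [1,3.5,-80,0.2],
    [1,3.5,-115,0.2],
    [1,3.5,-140,0.2],
    [1,3.5,-155,0.2],
    [1,3.5,-160.5,0.2],
    [1,3.5,-160.5,0.2],
    [1,3.5,-160.5,0.2],
  ],
)

```text
time: 3.15
tool_pos: [572.6, 377.1, 47.3]
tcp_rot: [-0.476, 1.57, 0.004]
contact_force: [0.2, 0.1, 0.7]
grip_width: 91.7
```

Call:
carry_out(
  rows=[
    [0,0,0,0],
    [0,0,0,0],
    [0,0,0,0],
    [0,0,0,0],
    [0,0,0,0],
    [0,0,0,0],
    [0,0,0,0],
    [0,0,0,0],
    [0,0,0,0],
    [0,0,0,0],
    [0,0,0,0],
    [0,0,0,0],
  ],
  hand=20,
)

```text
time: 4.15
tool_pos: [572.5, 377.0, 47.2]
tcp_rot: [-1.955, 1.571, -1.475]
contact_force: [-1.5, -0.2, -0.4]
grip_width: 34.1
```

Call:
carry_out(
  rows=[
    [0,0,8,0],
    [0,0,30,0],
    [0,0,65,0],
    [0,0,100,0],
    [0,0,135,0],
    [0,0,165,0],
    [0,0,185,0],
    [0,0,190,0],
    [0,0,190,0],
    [0,0,190,0],
  ],
)

```text
time: 4.98
tool_pos: [571.8, 376.7, 235.4]
tcp_rot: [-3.084, 1.568, -2.604]
contact_force: [0.1, -0.0, -4.0]
grip_width: 34.1
```

Call:
carry_out(
  rows=[
    [0,-10,0,0],
    [0,-30,0,-2],
    [0,-65,0,-4],
    [0,-100,0,-7],
    [-1,-135,0,-10],
    [-1,-170,0,-13],
    [-2,-205,0,-16],
    [-2,-240,0,-19],
    [-2,-275,0,-22],
    [-2,-310,0,-25],
    [-2,-340,0,-25],
    [-2,-365,0,-25],
    [-2,-382,0,-25],
    [-2,-390,0,-25],
    [-2,-390,0,-25],
    [-2,-390,0,-25],
    [-2,-390,0,-25],
  ],
)

```text
time: 6.4
tool_pos: [569.5, -12.2, 234.8]
tcp_rot: [3.004, 1.567, 3.048]
contact_force: [0.6, 0.7, -4.7]
grip_width: 33.8
```

```bash
python3 - <<'E'
from h import *
T=wristT();o=get_obs();im=capture("wrist");cv2.imwrite("pics/w2.png",im[...,::-1]);np.save("w2T.npy",T)
M=R.from_euler("xyz",o["tcp_rot"]).as_matrix();print(o["tool_pos"],np.degrees(np.arctan2(M[1,2],M[0,2])),o["contact_force"],o["grip_width"])
E
```

```text
[569.49834505 -12.23139177 234.82023143] 2.5624131776322012 [ 0.57434742  0.68324606 -4.66108167] 33.805609240647776
```

View pics/w2.png

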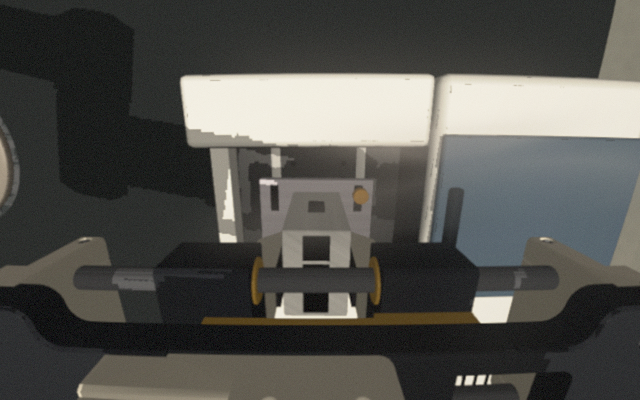

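The wrist view shows the held plate (far edge from (261,180) to (375,180)) and the two rails above it near columns 276 and 361, rows 148–178. I'll measure them by row profile.

```bash
python3 - <<'E'
from h import *
T=np.load("w2T.npy");im=cv2.imread("pics/w2.png");g=cv2.cvtColor(im,cv2.COLOR_BGR2GRAY)
for a,b in((149,154),(168,174)):
    p=g[a:b,262:376].mean(0).astype(int);print(a,dict(zip(range(262,376,1),p.tolist())))
for r in (184,):print(g[r-1:r+2,250:272].mean(0).astype(int),g[r-1:r+2,366:388].mean(0).astype(int))
for c in(200,260,340,400,425):print(c,g[136:152,c].tolist())
E
```

```text
149 {262: 55, 263: 54, 264: 54, 265: 53, 266: 56, 267: 56, 268: 57, 269: 56, 270: 77, 271: 117, 272: 134, 273: 137, 274: 140, 275: 139, 276: 140, 277: 141, 278: 142, 279: 132, 280: 96, 281: 64, 282: 59, 283: 61, 284: 62, 285: 63, 286: 61, 287: 63, 288: 64, 289: 61, 290: 65, 291: 64, 292: 63, 293: 65, 294: 65, 295: 66, 296: 66, 297: 66, 298: 69, 299: 66, 300: 67, 301: 66, 302: 68, 303: 66, 304: 68, 305: 70, 306: 69, 307: 68, 308: 72, 309: 72, 310: 73, 311: 72, 312: 72, 313: 74, 314: 72, 315: 73, 316: 76, 317: 75, 318: 76, 319: 74, 320: 77, 321: 78, 322: 78, 323: 79, 324: 77, 325: 79, 326: 79, 327: 80, 328: 80, 329: 82, 330: 81, 331: 82, 332: 82, 333: 83, 334: 82, 335: 84, 336: 85, 337: 86, 338: 85, 339: 86, 340: 87, 341: 87, 342: 89, 343: 87, 344: 87, 345: 89, 346: 87, 347: 89, 348: 91, 349: 91, 350: 92, 351: 93, 352: 92, 353: 93, 354: 94, 355: 95, 356: 112, 357: 137, 358: 145, 359: 145, 360: 148, 361: 153, 362: 157, 363: 167, 364: 179, 365: 162, 366: 125, 367: 115, 368: 119, 369: 118, 370: 119, 371: 118, 372: 118, 373: 121, 374: 121, 375: 122}
168 {262: 48, 263: 46, 264: 48, 265: 48,
[... 899 characters left out ...]
 364: 121, 365: 84, 366: 69, 367: 71, 368: 72, 369: 72, 370: 71, 371: 71, 372: 72, 373: 71, 374: 71, 375: 75}
[ 59  46  42  45  44  48  47  45  56 101 150 166 164 166 164 170 186 194
 194 189 167 151] [128 129 127 131 127 128 122 100  92  87  78  74  74  73  76  75  73  75
  75  76  76  77]
200 [149, 153, 154, 149, 151, 147, 147, 139, 141, 131, 119, 81, 40, 23, 33, 29]
260 [236, 239, 238, 235, 208, 162, 145, 143, 141, 124, 98, 64, 49, 50, 56, 54]
340 [233, 234, 233, 234, 232, 229, 221, 212, 200, 176, 124, 96, 87, 93, 87, 85]
400 [228, 230, 227, 229, 227, 224, 217, 209, 201, 181, 147, 121, 116, 119, 118, 114]
425 [223, 225, 225, 221, 221, 218, 209, 199, 179, 151, 116, 109, 110, 104, 108, 103]
```

```bash
python3 - <<'E'
from h import *
T=np.load("w2T.npy");o=np.array([569.5,-12.23])
a=np.radians(2.56);X=np.array([np.cos(a),np.sin(a)]);Y=np.array([-np.sin(a),np.cos(a)])
f=lambda uv,z:np.c_[(ray("wrist",uv,z,T)[:,:2]-o)@X,(ray("wrist",uv,z,T)[:,:2]-o)@Y].round(1)
print("inner",f([(280.6,151),(281.2,170.5),(355.9,151),(355.0,170.5)],55).tolist())
print("outer",f([(270.4,151),(271.2,170.5),(365.9,151),(364.8,170.5)],55).tolist())
print("plate",f([(259,184),(373.5,184)],196).tolist())
print("plate far edge",f([(280,180),(350,180)],196).tolist(), "deck edge",f([(200,146.5),(260,146),(340,145.5),(400,145.5),(425,144.5)],145).tolist())
E
```

```text
inner [[-44.2, 41.6], [-44.3, 17.6], [47.2, 41.6], [47.1, 17.6]]
outer [[-56.6, 41.6], [-56.7, 17.6], [59.4, 41.6], [59.2, 17.7]]
plate [[-42.4, 33.3], [41.3, 33.4]]
plate far edge [[-26.9, 36.3], [24.0, 36.3]] deck edge [[-104.6, 55.9], [-50.6, 56.0], [20.4, 56.4], [73.6, 56.6], [95.9, 57.6]]
```

Call:
carry_out(
  rows=[
    [1.5,0,-20,0],
    [1.5,0,-45,0],
    [1.5,0,-70,0],
    [1.5,0,-92,0],
    [1.5,0,-108,0],
    [1.5,0,-117,0],
    [1.5,0,-121,0],
    [1.5,0,-123,0],
    [1.5,0,-123,0],
    [1.5,0,-123,0],
    [1.5,0,-123,0],
  ],
)

```text
time: 7.37
tool_pos: [571.8, -12.1, 113.1]
tcp_rot: [-3.115, 1.569, -3.07]
contact_force: [-0.1, 0.1, -3.1]
grip_width: 33.9
```

```bash
python3 - <<'E'
from h import *
o=get_obs();M=R.from_euler("xyz",o["tcp_rot"]).as_matrix();print(o["tool_pos"],np.degrees(np.arctan2(M[1,2],M[0,2])),M[:,0],o["contact_force"],o["grip_width"])
T=wristT();im=capture("wrist");cv2.imwrite("pics/w3.png",im[...,::-1]);np.save("w3T.npy",T)
E
```

```text
[571.78524456 -12.10815113 113.11279615] 2.5951191378936467 [-1.52129695e-03 -1.08993224e-04 -9.99998837e-01] [-0.10921513  0.0902683  -3.11345913] 33.8844706320114
```

View pics/w3.png

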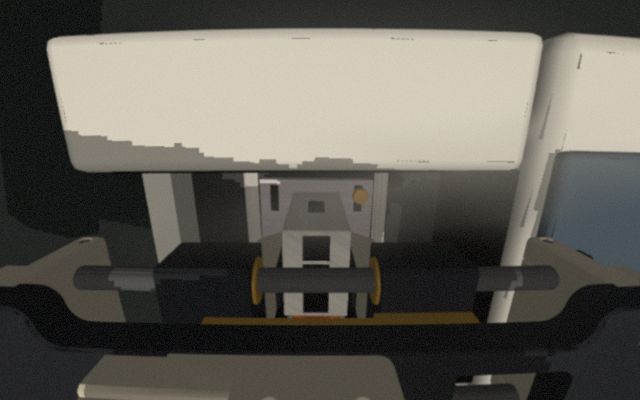

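Plate (260–372) sits between the rails (inner edges near 259 and 374), thumbscrew at (361,196), orange seal below the block at (317,318). Checking the gap by numbers.

```bash
python3 - <<'E'
from h import *
T=np.load("w3T.npy");g=cv2.cvtColor(cv2.imread("pics/w3.png"),cv2.COLOR_BGR2GRAY)
for a in(175,188,215):print(a,g[a-1:a+2,238:268].mean(0).astype(int).tolist(),g[a-1:a+2,362:392].mean(0).astype(int).tolist())
E
```

```text
175 [61, 64, 62, 64, 69, 103, 143, 163, 168, 171, 170, 170, 169, 172, 168, 168, 170, 170, 165, 132, 90, 69, 65, 69, 69, 67, 55, 46, 46, 46] [64, 66, 67, 63, 65, 68, 69, 67, 68, 69, 69, 73, 96, 112, 115, 116, 116, 119, 119, 117, 120, 120, 123, 121, 122, 113, 91, 74, 72, 75]
188 [37, 38, 38, 38, 38, 46, 74, 100, 109, 110, 111, 112, 111, 115, 114, 114, 117, 115, 114, 109, 82, 69, 92, 106, 107, 106, 107, 106, 109, 107] [88, 95, 103, 107, 112, 115, 112, 110, 111, 113, 107, 96, 110, 115, 115, 116, 117, 119, 118, 115, 118, 121, 118, 120, 115, 92, 80, 80, 80, 81]
215 [40, 42, 42, 45, 46, 42, 44, 44, 68, 93, 104, 107, 107, 108, 109, 110, 110, 109, 109, 113, 111, 103, 82, 90, 100, 104, 105, 103, 101, 104] [103, 106, 103, 103, 102, 105, 102, 102, 96, 82, 95, 106, 103, 103, 107, 108, 108, 104, 109, 109, 109, 108, 100, 80, 63, 67, 66, 70, 71, 70]
```

```bash
python3 - <<'E'
from h import *
T=np.load("w3T.npy");o=np.array([571.8,-12.1])
a=np.radians(2.6);X=np.array([np.cos(a),np.sin(a)])
f=lambda uv,z:((ray("wrist",uv,z,T)[:,:2]-o)@X).round(1)
print(f([(257.5,175),(373.7,175)],55),f([(243.3,175),(387.7,175)],55),f([(244.2,188),(386.7,188)],55),f([(247,215),(384.5,215)],55),f([(259.6,188),(372.8,188)],74))
E
```

```text
[-47.2  45.3] [-58.6  56.4] [-58.6  56.4] [-58.   56.3] [-42.1  41.1]
```

Call:
carry_out(
  rows=[
    [-0.5,0,-2,0],
    [-0.5,0,-4,0],
    [-0.5,0,-6,0],
    [-0.5,0,-7,0],
    [-0.5,0,-8,0],
    [-0.5,0,-8.5,0],
    [-0.5,0,-9,0],
    [-0.5,0,-9.5,0],
    [-0.5,0,-9.5,0],
    [-0.5,0,-9.5,0],
  ],
)

```text
time: 8.25
tool_pos: [571.2, -12.1, 103.5]
tcp_rot: [-3.132, 1.569, -3.087]
contact_force: [0.4, 0.4, -4.2]
grip_width: 33.5
```

Call:
carry_out(
  rows=[
    [0,0,-0.5,0],
    [0,0,-1,0],
    [0,0,-1.4,0],
    [0,0,-1.4,0],
    [0,0,-1.4,0],
    [0,0,-1.4,0],
  ],
)

```text
time: 8.75
tool_pos: [571.2, -12.1, 102.2]
tcp_rot: [-3.137, 1.569, -3.092]
contact_force: [0.4, -0.6, -2.6]
grip_width: 33.8
```

Call:
carry_out(
  rows=[
    [0,0,-0.5,0],
    [0,0,-0.5,0],
    [0,0,-0.5,0],
    [0,0,-0.5,0],
  ],
)

```text
time: 9.08
tool_pos: [571.2, -12.1, 102.1]
tcp_rot: [-3.066, 1.569, -3.021]
contact_force: [-2.9, -0.5, 2.7]
grip_width: 33.7
```

Call:
carry_out(
  rows=[
    [0,0,-0.5,0],
    [0,0,-0.5,0],
    [0,0,-0.5,0],
    [0,0,-0.5,0],
  ],
)

```text
time: 9.42
tool_pos: [571.2, -12.2, 102.1]
tcp_rot: [-2.949, 1.57, -2.903]
contact_force: [-3.8, 0.4, 5.4]
grip_width: 33.8
```

Call:
carry_out(
  rows=[
    [0.1,-2,-0.2,0],
    [0.2,-5,-0.2,0],
    [0.3,-8,-0.2,0],
    [0.5,-11,-0.2,0],
    [0.6,-14,-0.2,0],
    [0.7,-17,-0.2,0],
    [0.8,-19,-0.2,0],
    [0.9,-21,-0.2,0],
    [1,-23,-0.2,0],
    [1,-23,-0.2,0],
    [1,-23,-0.2,0],
    [1,-23,-0.2,0],
  ],
)

```text
time: 10.42
tool_pos: [572.5, -35.7, 102.1]
tcp_rot: [-1.836, 1.57, -1.791]
contact_force: [-0.1, 0.0, 3.5]
grip_width: 33.9
```

Call:
carry_out(
  rows=[
    [0.1,-1,-0.2,0],
    [0.1,-2,-0.2,0],
    [0.1,-3,-0.2,0],
    [0.1,-3,-0.2,0],
    [0.1,-3,-0.2,0],
    [0.1,-3,-0.2,0],
  ],
)

```text
time: 10.92
tool_pos: [572.8, -38.5, 102.1]
tcp_rot: [-1.438, 1.57, -1.393]
contact_force: [0.9, 3.2, 5.3]
grip_width: 33.9
```

Call:
carry_out(
  rows=[
    [0,-0.7,-0.2,0],
    [0.1,-1.4,-0.2,0],
    [0.1,-2,-0.2,0],
    [0.1,-2,-0.2,0],
    [0.1,-2,-0.2,0],
    [0.1,-2,-0.2,0],
  ],
)

```text
time: 11.42
tool_pos: [572.8, -40.0, 102.1]
tcp_rot: [-0.931, 1.571, -0.886]
contact_force: [0.2, 5.0, 7.0]
grip_width: 33.9
```

Call:
carry_out(
  rows=[
    [0,-0.7,-0.1,0],
    [0.1,-1.4,-0.1,0],
    [0.1,-2,-0.1,0],
    [0.1,-2,-0.1,0],
    [0.1,-2,-0.1,0],
    [0.1,-2,-0.1,0],
  ],
)

```text
time: 11.92
tool_pos: [572.9, -40.6, 102.2]
tcp_rot: [1.458, 1.569, 1.503]
contact_force: [0.0, 8.0, 6.1]
grip_width: 33.7
```

Call:
carry_out(
  rows=[
    [0,-1,0.2,0],
    [0.1,-2,0.2,0],
    [0.1,-3,0.2,0],
    [0.1,-3,0.2,0],
    [0.1,-3,0.2,0],
    [0.1,-3,0.2,0],
  ],
)

```text
time: 12.42
tool_pos: [572.9, -42.1, 102.3]
tcp_rot: [1.557, 1.567, 1.603]
contact_force: [0.4, 8.1, 4.2]
grip_width: 33.9
```

```bash
python3 - <<'E'
from h import *
o=get_obs();M=R.from_euler("xyz",o["tcp_rot"]).as_matrix();print(o["tool_pos"],np.degrees(np.arctan2(M[1,2],M[0,2])),M[:,0],o["contact_force"],o["moment"])
im=capture("top")[...,::-1];s=capture("scene")[...,::-1]
a=cv2.resize(im[140:225,385:485],(400,340),interpolation=cv2.INTER_CUBIC);b=cv2.resize(s[230:315,220:320],(400,340),interpolation=cv2.INTER_CUBIC)
cv2.imwrite("pics/t4.png",np.hstack([a,b]))
E
```

```text
[572.89001869 -42.08858782 102.26519255] 2.6196013888929337 [-1.28693335e-04  3.97727454e-03 -9.99992082e-01] [0.39998693 8.11734379 4.24905027] [ 1.49708889 -0.21329167  0.11034012]
```

View pics/t4.png

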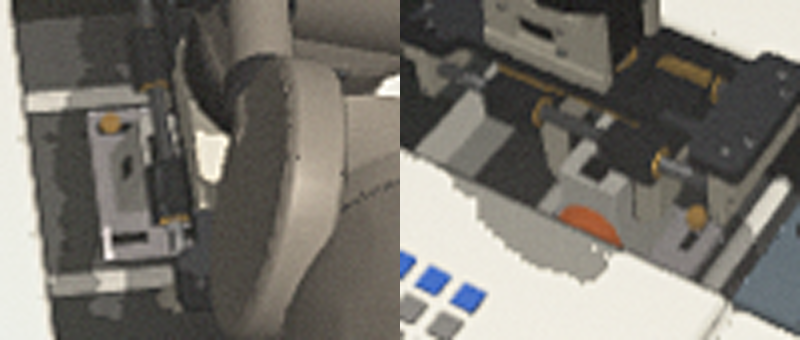

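The picture shows the holder flat between the rails, its block on the orange seal (scene crop (590,225)); the plate's far edge in the top crop runs from (90,113) to (106,260).

```bash
python3 - <<'E'
from h import *
p=(np.array([(89,113),(105,260)])+.5)/4-.5+np.array([385,140]);e=ray("top",p,63);print(e)
d=e[1]-e[0];print(np.degrees(np.arctan2(d[1],d[0])),np.linalg.norm(d));m=e.mean(0);print("centre y",m[1]-34*np.cos(np.radians(2.6)))
E
```

```text
[[610.94882524  -8.23671824  63.        ]
 [528.11798125  -9.82214144  63.        ]]
-178.9034644224197 82.84601548682681
centre y -42.99442921157317
```

Call:
carry_out(
  rows=[
    [0,-1,0.1,0],
    [0.1,-2,0.1,0],
    [0.1,-3,0.1,0],
    [0.1,-4,0.1,0],
    [0.1,-4,0.1,0],
    [0.1,-4,0.1,0],
    [0.1,-4,0.1,0],
    [0.1,-4,0.1,0],
  ],
)

```text
time: 13.18
tool_pos: [572.9, -43.8, 102.4]
tcp_rot: [1.561, 1.563, 1.607]
contact_force: [0.5, 11.4, 5.4]
grip_width: 33.9
```

Call:
carry_out(
  rows=[
    [0,-0.5,0,0],
    [0,-1,0,0],
    [0,-1.5,0,0],
    [0,-1.5,0,0],
    [0,-1.5,0,0],
    [0,-1.5,0,0],
    [0,-1.5,0,0],
    [0,-1.5,0,0],
  ],
)

```text
time: 13.85
tool_pos: [572.9, -43.7, 102.4]
tcp_rot: [1.561, 1.561, 1.607]
contact_force: [0.1, 10.7, 5.1]
grip_width: 33.8
```

Call:
carry_out(
  rows=[
    [0,-1.5,0.3,0],
    [0,-2,0.3,0],
    [0,-2.5,0.3,0],
    [0,-2.7,0.3,0],
    [0,-2.7,0.3,0],
    [0,-2.7,0.3,0],
    [0,-2.7,0.3,0],
    [0,-2.7,0.3,0],
  ],
)

```text
time: 14.52
tool_pos: [572.9, -44.0, 102.5]
tcp_rot: [1.562, 1.558, 1.608]
contact_force: [1.2, 12.6, 4.9]
grip_width: 33.4
```

```bash
python3 - <<'E'
from h import *
o=get_obs();M=R.from_euler("xyz",o["tcp_rot"]).as_matrix();print(o["tool_pos"],np.degrees(np.arctan2(M[1,2],M[0,2])),M[:,0],o["contact_force"],o["moment"])
im=capture("top")[...,::-1];s=capture("scene")[...,::-1]
a=cv2.resize(im[140:225,385:485],(400,340),interpolation=cv2.INTER_CUBIC);b=cv2.resize(s[230:315,220:320],(400,340),interpolation=cv2.INTER_CUBIC)
cv2.imwrite("pics/t5.png",np.hstack([a,b]))
E
```

```text
[572.90372939 -44.04733653 102.53806932] 2.6709142867610804 [-4.98979469e-04  1.32370859e-02 -9.99912261e-01] [ 1.22170213 12.59843724  4.93106766] [ 2.14582987 -0.36182451  0.01192589]
```

View pics/t5.png

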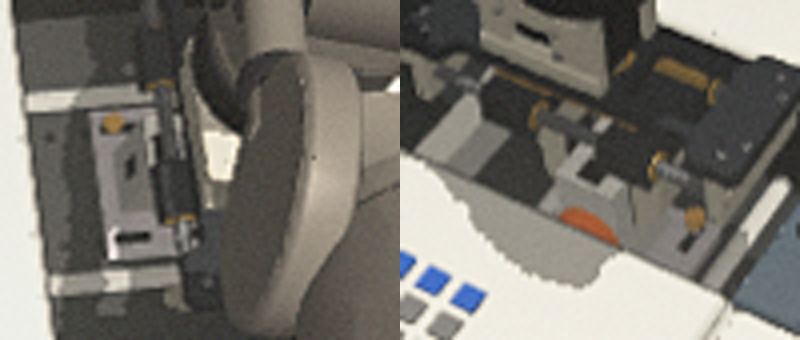

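The seal is in about 5 mm, but re-basing under load has tipped the tool about 0.76°. I'll back off, let the holder stand flat, regrip it and push in one clean go.

Call:
carry_out(
  rows=[
    [0,2,0,0],
    [0,4,0,0],
    [0,6,0,0],
    [-0.3,8,0,0],
    [-0.3,9,0,0],
    [-0.3,9,0,0],
    [-0.3,9,0,0],
    [-0.3,9,0,0],
  ],
)

```text
time: 15.28
tool_pos: [572.5, -35.2, 102.3]
tcp_rot: [1.595, 1.557, 1.642]
contact_force: [0.0, -1.6, -0.7]
grip_width: 34.0
```

Call:
carry_out(
  rows=[
    [0,0,0,0],
    [0,0,0,0],
    [0,0,0,0],
    [0,0,0,0],
    [0,0,0,0],
    [0,0,0,0],
  ],
  hand=46,
)

```text
time: 15.78
tool_pos: [572.4, -35.0, 102.4]
tcp_rot: [1.594, 1.557, 1.641]
contact_force: [0.4, 0.6, -0.3]
grip_width: 45.9
```

Call:
carry_out(
  rows=[
    [0,0,0,0],
    [0,0,0,0],
    [0,0,0,0],
    [0,0,0,0],
    [0,0,0,0],
    [0,0,0,0],
    [0,0,0,0],
    [0,0,0,0],
    [0,0,0,0],
    [0,0,0,0],
  ],
  hand=20,
)

```text
time: 16.62
tool_pos: [572.4, -35.1, 102.4]
tcp_rot: [1.594, 1.557, 1.641]
contact_force: [0.1, 0.8, -0.1]
grip_width: 34.0
```

```bash
python3 - <<'E'
from h import *
o=get_obs();M=R.from_euler("xyz",o["tcp_rot"]).as_matrix();print(o["tool_pos"],np.degrees(np.arctan2(M[1,2],M[0,2])),M[:,0],o["contact_force"],o["moment"],o["grip_width"])
T=wristT();im=capture("wrist")[...,::-1];t=capture("top")[...,::-1];np.save("w6T.npy",T)
cv2.imwrite("pics/w6.png",np.vstack([im[120:340,160:480],cv2.resize(t[140:225,385:465],(320,340),interpolation=cv2.INTER_CUBIC)]))
E
```

```text
[572.44452072 -35.05586391 102.37745478] 2.6601804109483456 [-9.42761471e-04  1.34456525e-02 -9.99909159e-01] [ 0.0952131   0.78898519 -0.07480867] [ 0.07530579 -0.07907236 -0.03031901] 34.01570035190034
```

View pics/w6.png

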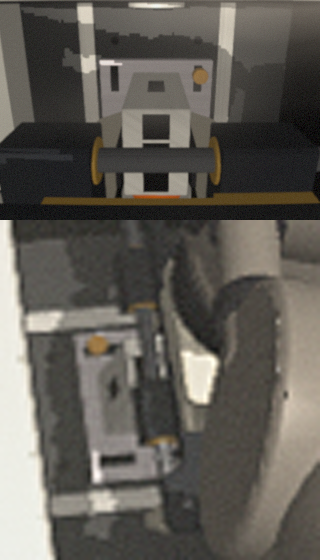

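Holder stands flat between the rails and is regripped, seal free. Now the single slow push.

Call:
carry_out(
  rows=[
    [0,-1.5,-0.3,0],
    [0.1,-3,-0.3,0],
    [0.2,-4,-0.3,0],
    [0.2,-5,-0.3,0],
    [0.3,-6,-0.3,0],
    [0.3,-7,-0.3,0],
    [0.3,-8,-0.3,0],
    [0.4,-9,-0.3,0],
    [0.4,-10,-0.3,0],
    [0.4,-11,-0.3,0],
    [0.5,-12,-0.3,0],
    [0.5,-12.5,-0.3,0],
    [0.5,-12.5,-0.3,0],
    [0.5,-12.5,-0.3,0],
    [0.5,-12.5,-0.3,0],
    [0.5,-12.5,-0.3,0],
  ],
)

```text
time: 18.05
tool_pos: [573.3, -45.3, 102.5]
tcp_rot: [1.527, 1.554, 1.574]
contact_force: [0.0, 11.9, 5.4]
grip_width: 33.9
```

Call:
carry_out(
  rows=[
    [0,-2.2,-0.1,0],
    [0,-2.2,-0.1,0],
    [0,-2.2,-0.1,0],
    [0,-2.2,-0.1,0],
    [0,-2.2,-0.1,0],
    [0,-2.2,-0.1,0],
    [0,-2.2,-0.1,0],
    [0,-2.2,-0.1,0],
    [0,-2.2,-0.1,0],
    [0,-2.2,-0.1,0],
    [0,-2.2,-0.1,0],
    [0,-2.2,-0.1,0],
    [0,-2.2,-0.1,0],
    [0,-2.2,-0.1,0],
    [0,-2.2,-0.1,0],
    [0,-2.2,-0.1,0],
    [0,-2.2,-0.1,0],
    [0,-2.2,-0.1,0],
    [0,-2.2,-0.1,0],
    [0,-2.2,-0.1,0],
  ],
)

```text
time: 19.72
tool_pos: [573.3, -45.4, 102.5]
tcp_rot: [1.528, 1.551, 1.575]
contact_force: [0.7, 11.7, 4.4]
grip_width: 33.5
```

Call:
carry_out(
  rows=[
    [0,-2.2,-0.1,0],
    [0,-2.2,-0.1,0],
    [0,-2.2,-0.1,0],
    [0,-2.2,-0.1,0],
    [0,-2.2,-0.1,0],
    [0,-2.2,-0.1,0],
    [0,-2.2,-0.1,0],
    [0,-2.2,-0.1,0],
    [0,-2.2,-0.1,0],
    [0,-2.2,-0.1,0],
    [0,-2.2,-0.1,0],
    [0,-2.2,-0.1,0],
  ],
)

```text
time: 20.72
tool_pos: [573.3, -45.5, 102.6]
tcp_rot: [1.528, 1.548, 1.575]
contact_force: [1.2, 13.0, 5.4]
grip_width: 33.8
```

```bash
python3 - <<'E'
from h import *
o=get_obs();M=R.from_euler("xyz",o["tcp_rot"]).as_matrix();print(o["time"],o["tool_pos"],np.degrees(np.arctan2(M[1,2],M[0,2])),M[:,0],o["contact_force"],o["moment"],o["grip_width"])
t=capture("top")[...,::-1];s=capture("scene")[...,::-1]
a=cv2.resize(t[140:225,385:485],(400,340),interpolation=cv2.INTER_CUBIC);b=cv2.resize(s[230:315,220:320],(400,340),interpolation=cv2.INTER_CUBIC)
cv2.imwrite("pics/t7.png",np.hstack([a,b]))
E
```

```text
20.7167 [573.279894   -45.53529385 102.64514421] 2.6959120505083534 [-9.81534733e-05  2.30857729e-02 -9.99733483e-01] [ 1.2251572  12.98715926  5.41028992] [ 1.84361732 -0.06415198  0.00888131] 33.77435993614469
```

View pics/t7.png

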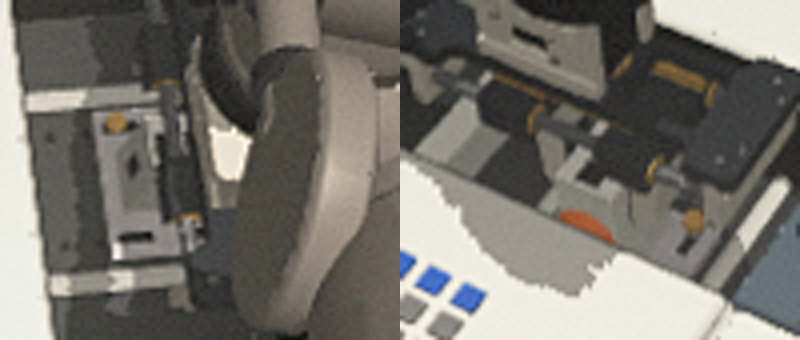

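The holder stays pressed on the seal between the rails. The position held within 0.2 mm for 2.7 s, so I'm handing it in.

```bash
python3 -c "
from plant import *
print(close_job());o=get_obs();print(o['tool_pos'],o['contact_force'])"
```

```text
the job is handed in; nothing more can be done
None
the job is handed in; nothing more can be done
```

I gripped the large silver holder, lowered it until the wrist force showed it on the bay floor between the rails, and pushed it onto the orange seal. I handed the job in at about 21 s with the arm still holding it pressed.

- **Regrip:** the first push tipped the tool about 0.8°. I backed off, let the holder stand flat, gripped it again and pushed in one go.
- **Push:** the wrist read 11.7–13 N over the last 2.7 s, including friction on the floor, and the position held within 0.2 mm. Readings during the push never passed 13 N, well under 25 N.
- **Seal depth:** I could not measure this directly. From where contact began I estimate about 7 mm, or 10 N. The top view alone would put it nearer 5.7 mm, because the top and wrist cameras disagreed by 2–4 mm along the bay's y axis.
- **Squareness:** the tool's yaw matched the rails to about 0.3°. Under load the tool leaned about 0.55° more than when I regripped, so the plate's far edge may sit up to 0.7 mm off the floor.
- **Bystanders:** I planned the path clear of the rack, flask and bottle and felt no unexpected contact. I did not photograph them again at the end.

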